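# Refit the stopcock plug of the hat steamer

## Robot

A 6-joint arm with a two-finger parallel gripper is mounted at the origin on the work surface. World frame = base frame: x ahead of the robot, y to its left, z up, the work surface at z = 0. Lengths are in m, angles in rad, forces in N, time in s.
With the tool pointing down it reaches from about 0.375 to 0.925 m from the base axis. Payload 5.7 kg.
Tool frame: the origin (TCP) lies at the very end of the fingers, on their centre line; the grasp point (between the pads) lies grasp_offset behind it (grasp_offset is the distance from the TCP to the grasp point, in m); z points along the fingers, x is the direction in which the jaws open and shut, and the axes are right-handed (so a half turn about z gives the same grasp; the last joint's range is limited). The gripper opens to 88 mm and grips with 3 to 60 N. Pads are 20 mm wide; open, the fingers measure 115 mm over their backs; the gripper's body (75 mm by 178 mm) begins 61 mm behind the grasp point.
Start: joints at [1.227, 0.359, 1.51, -0, 1.272, -0.115], TCP at [0.136, 0.584, 0.187] pointing down, gripper open.
Joint ranges: [-2.97, 2.97], [-1.01, 2.36], [0.21, 2.38], [-0.96, 4.11], [0.2, 2.71], [-2.98, 2.98]. Speed limits (rad/s): [2.39, 2.39, 3.14, 3.14, 3.14, 3.14].

## Interface

Orientations are given as a 3x3 rotation matrix whose columns are the frame's x, y, z axes.
In Python, from cell import move_pose, line_to, goto_joints, gripper_to, dwell, inverse_kinematics, snapshot, PlanningError, job_done, current_time_s, current_qpos, current_joint_vel, current_joint_efforts, current_position, current_orientation, current_contact_force, current_ft_torque, current_grip_width, grasp_offset gives the robot as it stands. Calls block until the motion is done:
- move_pose(position, orientation): joint-space move of the TCP to a pose.
- line_to(position, attitude=None, max_speed=0.15, guard=None): straight line of the TCP; attitude=None keeps the orientation; max_speed is the mean speed in m/s. With guard (N) it stops when the force on the tool has changed by that much, and returns True; else False.
- goto_joints(angles): joint-space move.
- gripper_to(opening, force=None): opening from 0.0 (shut) to 1.0 (fully open); force is the grip in N (None keeps the last); returns when the fingers have stopped.
- dwell(seconds).
- inverse_kinematics(position, orientation): joint angles nearest the present ones, or None.
- snapshot(name): name is "scene" or "top" or "wrist"; returns a dict with "color" (420x560x3 uint8, blue, green, red), "z_map" (420x560 float32, m along the optical axis (not along the pixel's ray), 0 where there is no reading), "fovy" (degrees; the focal length in pixels is half the picture's height over the tangent of half this angle, whatever the lens; pixels are square), "cx", "cy" (the principal point, pixels), "k1" (the pictures are not rectified: a ray, as slopes to the right and down, at radius r is drawn at 1 + k1 r^2 times it, then the intrinsics apply), "R" (3x3) and "t" (3): a world point X has camera coordinates R X + t. Camera axes: x right, y down, z forward; pixel columns grow to the right and rows downward; lengths in m; the calibration is good to about 2 mm. A picture is of the moment at which its call begins.
A pose or a line that the arm cannot do raises PlanningError and nothing moves.
- job_done(): hands the job in, once; it reports no verdict.
Readings, each from a call of its own:
- current_time_s(): time.
- current_qpos(): joint angles.
- current_joint_vel(): joint speeds.
- current_joint_efforts(): joint torques, N m.
- current_position(): TCP position.
- current_orientation(): TCP orientation.
- current_contact_force(): force on the tool from outside, world axes, zero at the start.
- current_ft_torque(): the same for the moment, N m.
- current_grip_width(): opening from 0.0 (shut) to 1.0 (fully open).
Only numpy, scipy, OpenCV 4.12 (cv2) and the standard library are available. Lean on these libraries where they do the work, as an engineer would, in place of code of your own. Each camera call takes 0.05 s, during which the arm holds its last target.

## Task

Take the brass plug with the wide flat handle out of the wooden block and refit it in the steamer's stopcock: set it in the tapered seat and work it down by turning it to and fro under gentle downward pressure (never forcing the valve down hard on its sprung mount) until its shoulder sits down on the valve's face. Leave it shut, with the handle square across the copper pipe, and holding by itself. Leave the two spare plugs and everything else on the bench where they are.

Things in the scene. Friction and masses are not known exactly. Their poses are not given: they have to be found in the camera images.
- plug_grip (a point): the right plug, brass: centre of its wide flat thumb plate, 44 along own x, 11 thick along y, 30 tall (grip it across the 11 flats), on the plug's axis (own z, up). Under the plate a shoulder disc 32 across, 4 thick, its underside 19 below this point; then the taper, to 61 below. Starts upright in one of the block's three holes; which one varies. about 0.25 kg
- plug: the same plug; origin at the foot of its straight taper, axes as above. The taper is 42 long, 10 across at the foot (with a small lead-in) and 16.7 across under the shoulder. It is self-holding: let go, it stays where it was wedged
- seat_mouth (a point): centre of the open upper face of the steamer's upright round brass valve body (44 across, face 75 above the bench; it stands on a sprung mount). Own z up, the bore's axis; own x along the copper pipe (boiler at +x, spout at -x). Bore 21 across; the plug is home when its shoulder lies on this face, plate centre 19 above this point
- seat_bands (a point): point on the bore's axis 7 below the face, at the upper of three springy cork bands (7, 20 and 33 below the face). The taper first touches them with its shoulder 11 above the face. Turned 0.4 rad to and fro under 11 to 16 N of push it creeps home over those 11 in some seconds; merely pushed, even at 19 N, it sticks 3 to 7 too high. Turning takes up to about 0.4 N m
- valve (a joint): how far the valve body (with the bore) has been pushed down on its sprung mount, m: 0 at rest, gives about 1 mm for each 2.5 N of downward push and springs back when let go. Pushed down over 8.5 mm (about 22 N) it is being forced, which harms it
- rack: wooden drying block 240 (own x) x 62 x 52 tall, fixed; origin under its centre. Three holes 23 across, 76 apart along own x; a plug stands in each with its shoulder resting on the block's top, its handle roughly along the block
- thin_plug_grip (a point): a spare plug that does not fit: narrow flat handle (26 x 11 x 30) and thinner taper, stands in the block; point at the centre of its handle
- knob_plug_grip (a point): a spare plug of another kind: round knob handle 24 across, 22 tall, stands in the block; point at the centre of its knob
- reel: empty wooden thread reel, 42 across, 50 tall, a bystander; origin under its centre
- glue_jar: small closed jar, 60 across, 75 tall, a bystander; origin under its centre
- spanner: steel spanner lying flat, a bystander
- pin_tray: clear open tray 90 x 70 x 25, a bystander; origin under its centre
- wire_coil: flat steel hoop, 70 across, 10 tall, a bystander; origin under its centre
- chalk_tin: round tin, 52 across, 22 tall, a bystander; origin under its centre
There are look-alikes about, which are no part of the job. What is shaped like the plug but blue is not meant.

How it is judged:
By the outcome, as a careful person would: the job done as asked, in the order asked, and still so for the second after the job is handed in, with the robot touching nothing.
It also fails if it takes over 72 s, if anything falls off the work surface, if the arm or the gripper's body presses on something with over 40 N, if the wrist force passes 120 N, or if a joint passes its speed limit or range.

## Working session

There is one attempt and no reset: what is moved stays moved. The work goes in short steps, each a Python script; the robot and the scene stay as the last script left them, time stands still between calls to the robot, and variables do not carry over. Pictures are saved under pics/ and viewed, and the job is handed in when it is done.

```bash
ls; mkdir -p pics; python3 - <<'E'
from cell import *
import cv2, numpy as np, pickle
for n in ("scene","top","wrist"):
    s=snapshot(n); cv2.imwrite(f"pics/{n}0.png",s["color"]); pickle.dump(s,open(f"{n}0.pkl","wb"))
    print(n,s["fovy"],s["cx"],s["cy"],s["k1"],s["R"].round(3).tolist(),s["t"].round(3), (-s["R"].T@s["t"]).round(3),(s["z_map"]>0).mean())
print(current_time_s(),grasp_offset,current_position())
print(current_orientation().round(3))
E
```

```text
pics
scene 48.077433869262194 273.35867957841344 205.1019871677589 0.01463943841220658 [[0.575, 0.818, -0.021], [0.56, -0.413, -0.718], [-0.596, 0.401, -0.696]] [-0.208 -0.299  1.229] [ 1.02  -0.447  0.636] 0.9958248299319727
top 52.062819355079036 280.11981467697603 212.69877275882848 -0.027505202388805054 [[-0.007, -1.0, -0.019], [-0.986, 0.01, -0.167], [0.167, 0.018, -0.986]] [-0.085  0.548  0.89 ] [ 0.391 -0.106  0.968] 0.9961437074829932
wrist 65.53522506142329 272.425183550522 210.64657757525023 -0.07972034110198135 [[0.227, 0.974, -0.002], [0.94, -0.219, 0.261], [0.254, -0.061, -0.965]] [-0.598 -0.031  0.389] [0.066 0.6   0.382] 0.9958333333333333
0.15 0.0187 [0.13586564 0.58382096 0.1864989 ]
[[ 0.227  0.974 -0.001]
 [ 0.974 -0.227 -0.001]
 [-0.001 -0.    -1.   ]]
```

View pics/scene0.png

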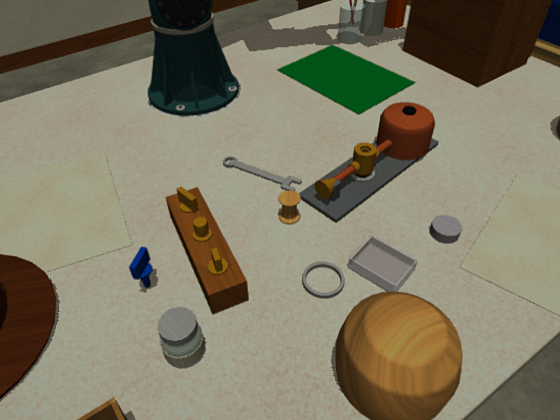

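View pics/top0.png

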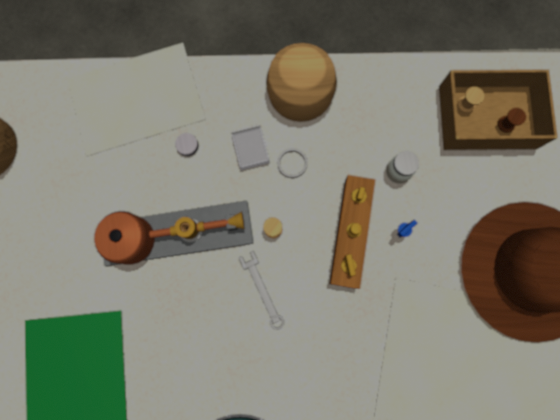

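View pics/wrist0.png

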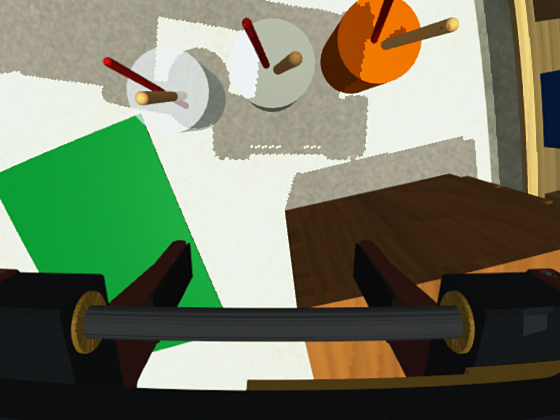

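The scene view shows the block with three brass plugs: two flat plates at about (187,200) and (217,262), and a knob at (201,228). The valve is at (364,157), with the blue look-alike at (142,267). In the top view the plugs are at (349,266), (354,230) and (359,196), and the valve is at (186,228). Next I'll measure them.

```bash
cat > h.py <<'E'
import numpy as np, cv2
def K(s):
    f=s["color"].shape[0]/2/np.tan(np.radians(s["fovy"])/2)
    return f
def proj(s,X):
    c=np.atleast_2d(X)@s["R"].T+s["t"]; p=c[:,:2]/c[:,2:]; r2=(p**2).sum(1,keepdims=True)
    return p*(1+s["k1"]*r2)*K(s)+[s["cx"],s["cy"]]
def rays(s,uv):
    d=(np.atleast_2d(uv).astype(float)-[s["cx"],s["cy"]])/K(s); p=d.copy()
    for _ in range(20): p=d/(1+s["k1"]*(p**2).sum(1,keepdims=True))
    return np.c_[p,np.ones(len(p))]
def onplane(s,uv,z):
    C=-s["R"].T@s["t"]; w=rays(s,uv)@s["R"]; return C+w*((z-C[2])/w[:,2:])
def cloud(s,m=None):
    z=s["z_map"]; m=(z>0) if m is None else m&(z>0)
    v,u=np.nonzero(m); uv=np.c_[u,v]; c=rays(s,uv)*z[v,u][:,None]
    return uv,(c-s["t"])@s["R"]
def tri(s1,uv1,s2,uv2):
    A=[];b=[]
    C=[-s["R"].T@s["t"] for s in(s1,s2)]; w=[(rays(s,uv)@s["R"])[0] for s,uv in((s1,uv1),(s2,uv2))]
    M=np.zeros((3,3));q=np.zeros(3)
    for c,d in zip(C,w):
        d=d/np.linalg.norm(d);P=np.eye(3)-np.outer(d,d);M+=P;q+=P@c
    X=np.linalg.solve(M,q); return X
E
python3 - <<'E'
import pickle,cv2,numpy as np
from h import *
for n,(a,b,c,d) in (("top",(320,170,390,295)),("scene",(150,170,260,320)),):
    s=pickle.load(open(n+"0.pkl","rb"))
    im=cv2.resize(s["color"][b:d,a:c],None,fx=4.4,fy=4.4,interpolation=cv2.INTER_CUBIC); cv2.imwrite(f"pics/{n}_rack.png",im[:600])
    hsv=cv2.cvtColor(s["color"],cv2.COLOR_BGR2HSV)
    m=np.zeros(hsv.shape[:2],bool); m[b:d,a:c]=True
    uv,X=cloud(s,m)
    for lo,hi in((0.06,0.12),(0.072,0.12)):
      k=(X[:,2]>lo)&(X[:,2]<hi)
      M=np.zeros(m.shape,np.uint8); M[uv[k,1],uv[k,0]]=1
      nc,L,st,ce=cv2.connectedComponentsWithStats(M)
      for i in range(1,nc):
        if st[i,4]<8: continue
        kk=L[uv[:,1],uv[:,0]]==i; P=X[kk]
        print(n,lo,st[i,4],ce[i].round(1),P.mean(0).round(4),"zmax",np.percentile(P[:,2],90).round(4),"pca",np.sqrt(np.linalg.eigvalsh(np.cov(P[:,:2].T))).round(4))
E
```

```text
top 0.06 89 [360.5 193.5] [ 0.5805 -0.2593  0.0824] zmax 0.0883 pca [0.0036 0.0083]
top 0.06 117 [355.5 228.6] [ 0.5061 -0.2458  0.0847] zmax 0.0886 pca [0.0061 0.0062]
top 0.06 155 [350.1 264.7] [ 0.4321 -0.2325  0.0832] zmax 0.0883 pca [0.0035 0.0127]
top 0.072 75 [360.9 192.9] [ 0.5811 -0.2597  0.0854] zmax 0.0886 pca [0.0033 0.008 ]
top 0.072 112 [355.7 228.4] [ 0.5063 -0.2461  0.0855] zmax 0.0887 pca [0.0061 0.0061]
top 0.072 137 [350.5 264.6] [ 0.4321 -0.233   0.0856] zmax 0.0884 pca [0.0035 0.0127]
scene 0.06 283 [187.  198.4] [ 0.4378 -0.236   0.0768] zmax 0.0856 pca [0.0033 0.0137]
scene 0.06 229 [200.5 225.5] [ 0.512  -0.2496  0.0798] zmax 0.0857 pca [0.006  0.0064]
scene 0.06 181 [216.4 258.9] [ 0.5871 -0.2634  0.0784] zmax 0.0856 pca [0.0033 0.0081]
scene 0.06 345 [178.6 314.2] [ 0.6387 -0.3544  0.0743] zmax 0.0755 pca [0.0055 0.0122]
scene 0.072 193 [186.4 195.8] [ 0.4365 -0.2357  0.0818] zmax 0.086 pca [0.0034 0.0135]
scene 0.072 186 [200.2 224.1] [ 0.5112 -0.2492  0.0823] zmax 0.086 pca [0.0062 0.0063]
scene 0.072 135 [215.9 256.3] [ 0.5856 -0.2629  0.0827] zmax 0.086 pca [0.0033 0.0081]
scene 0.072 344 [178.6 314.2] [ 0.6387 -0.3544  0.0743] zmax 0.0755 pca [0.0055 0.0122]
```

```bash
python3 - <<'E'
import pickle,cv2,numpy as np
from h import *
for n,(a,b,c,d) in (("top",(90,190,260,270)),("scene",(300,90,450,220)),):
    s=pickle.load(open(n+"0.pkl","rb"))
    im=cv2.resize(s["color"][b:d,a:c],None,fx=4.5,fy=4.5,interpolation=cv2.INTER_CUBIC); cv2.imwrite(f"pics/{n}_valve.png",im[:600,:800])
E
```

```text
(no output)
```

View pics/top_valve.png

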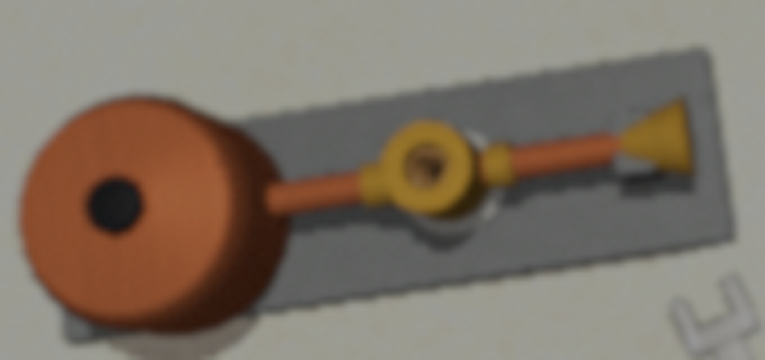

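View pics/scene_valve.png

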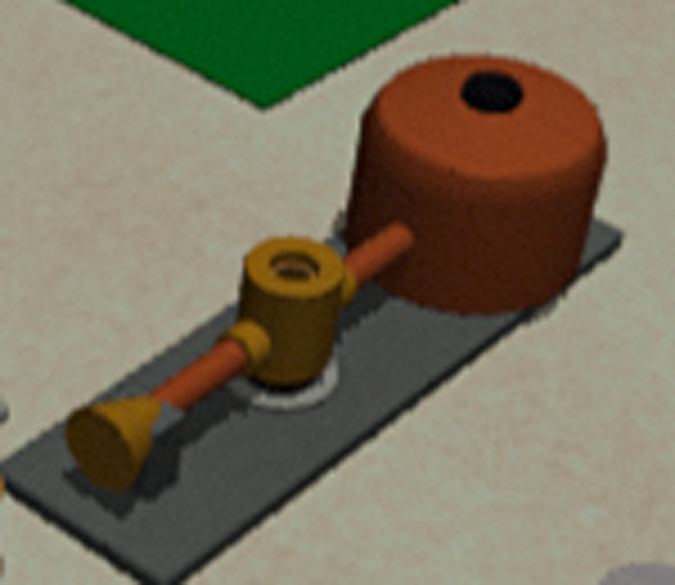

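View pics/scene_rack.png

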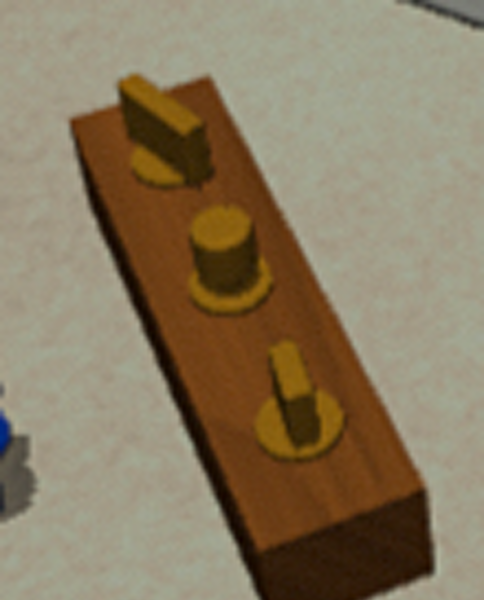

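```bash
python3 - <<'E'
import pickle,cv2,numpy as np
from h import *
for n,(a,b,c,d) in (("top",(90,190,260,270)),("scene",(300,90,450,220)),):
    s=pickle.load(open(n+"0.pkl","rb"))
    m=np.zeros(s["z_map"].shape,bool); m[b:d,a:c]=True
    hsv=cv2.cvtColor(s["color"],cv2.COLOR_BGR2HSV); H,S,V=[hsv[...,i].astype(int) for i in range(3)]
    br=m&(H>=14)&(H<=30)&(S>130)
    uv,X=cloud(s,br)
    k=(X[:,2]>0.068)&(X[:,2]<0.085)
    print(n,"face",k.sum(),X[k].mean(0).round(4),(X[k].min(0)).round(4),X[k].max(0).round(4), "mid",((X[k].min(0)+X[k].max(0))/2).round(4))
    for lo in(0.068,):
      M=np.zeros(m.shape,np.uint8); M[uv[k,1],uv[k,0]]=1
      cs=cv2.findContours(M,cv2.RETR_EXTERNAL,cv2.CHAIN_APPROX_NONE)[0]
      cc=max(cs,key=cv2.contourArea)[:,0]
      W=onplane(s,cc,0.075); print(" circ",cv2.minEnclosingCircle((W[:,:2]*1000).astype(np.float32)))
    co=m&(H<12)&(S>120)
    uv,X=cloud(s,co)
    print(" copper zmax",X[:,2].max())
    k=X[:,2]>np.percentile(X[:,2],90)-0.003
    print(" boiler top",X[k].mean(0).round(3),X[k].min(0).round(3),X[k].max(0).round(3))
    # pipe
    k=(X[:,2]>0.03)&(X[:,2]<0.06)
    t=X[k]; 
    # dark plate
    mm=m&(S<40)&(V<130); uv,X=cloud(s,mm); k=X[:,2]<0.012; 
    r=cv2.minAreaRect((X[k][:,:2]*1000).astype(np.float32)); print(" baseplate",r)
E
```

```text
top face 284 [0.5141 0.1109 0.0748] [0.4946 0.0901 0.0681] [0.5351 0.1321 0.0801] mid [0.5149 0.1111 0.0741]
 circ ((514.3880615234375, 110.5545883178711), 22.082477569580078)
 copper zmax 0.10602548551658268
 boiler top [0.495 0.247 0.095] [0.451 0.201 0.092] [0.54  0.294 0.106]
 baseplate ((493.1985778808594, 147.9156036376953), (156.73989868164062, 350.5224914550781), 4.898434162139893)
scene face 261 [0.5177 0.1083 0.073 ] [0.4935 0.0879 0.0681] [0.5385 0.1311 0.0766] mid [0.516  0.1095 0.0724]
 circ ((519.6611328125, 105.79745483398438), 25.386526107788086)
 copper zmax 0.10400226148958887
 boiler top [0.499 0.242 0.093] [0.453 0.198 0.09 ] [0.542 0.29  0.104]
 baseplate ((459.22613525390625, 194.60043334960938), (291.62213134765625, 467.24017333984375), 47.20127868652344)
```

```bash
cat >> h.py <<'E'
def Rdown(a): # tool x at world angle a, pointing down
    x=np.array([np.cos(a),np.sin(a),0]);z=np.array([0,0,-1.]);return np.c_[x,np.cross(z,x),z]
E
python3 - <<'E'
from cell import *
from h import *
import pickle
for n,p,a in (("v",(0.515,0.110),1.71),("p",(0.4345,-0.234),1.39)):
    R=Rdown(a); P=np.array([*p,0.19])-0.02*R[:,1]
    try:
        move_pose(P,R)
    except PlanningError as e: print(e); break
    dwell(0.2)
    s=snapshot("wrist"); pickle.dump(s,open(f"w_{n}.pkl","wb")); cv2.imwrite(f"pics/w_{n}.png",s["color"])
    print(n,current_time_s(),current_position(),proj(s,[[*p,0.075]]),current_qpos().round(3))
E
```

```text
v 2.5417 [0.49512111 0.10768195 0.18998874] [[272.56889168 218.05131095]] [ 0.078  0.222  1.704  0.     1.216 -1.633]
p 4.1 [ 0.41525271 -0.22964501  0.18999983] [[272.28526779 217.49403733]] [-0.651  0.174  1.767  0.     1.201 -2.043]
```

View pics/w_v.png

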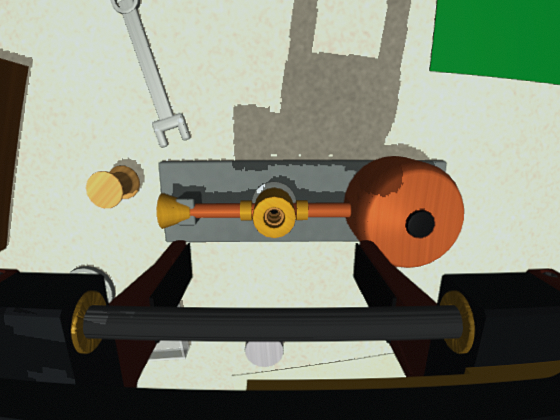

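View pics/w_p.png

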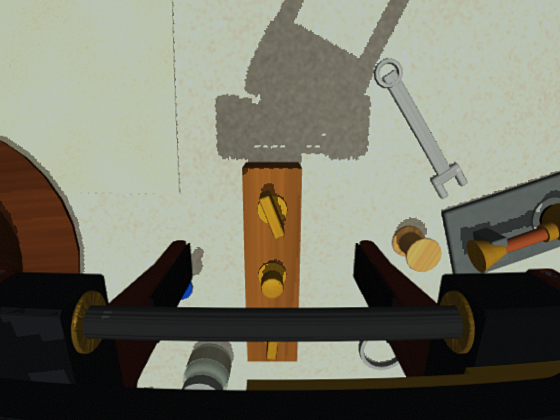

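The valve face is centred near (274,215), and the pipe is nearly level in the picture. The wide plate is near (272,214), turned about 20 degrees from the block.

```bash
python3 - <<'E'
import pickle,cv2,numpy as np
from h import *
s=pickle.load(open("w_v.pkl","rb"))
hsv=cv2.cvtColor(s["color"],cv2.COLOR_BGR2HSV)
cv2.imwrite("pics/w_v_c.png",cv2.resize(s["color"][180:245,180:370],None,fx=4.2,fy=4.2,interpolation=cv2.INTER_CUBIC))
cv2.imwrite("pics/w_p_c.png",cv2.resize(pickle.load(open("w_p.pkl","rb"))["color"][160:260,220:330],None,fx=5.5,fy=5.5,interpolation=cv2.INTER_CUBIC))
uv,X=cloud(s)
# valve face
k=(np.hypot(X[:,0]-.515,X[:,1]-.11)<.03)&(X[:,2]>.066)&(X[:,2]<.09)
M=np.zeros(s["z_map"].shape,np.uint8);M[uv[k,1],uv[k,0]]=1
c=max(cv2.findContours(M,cv2.RETR_EXTERNAL,cv2.CHAIN_APPROX_NONE)[0],key=cv2.contourArea)[:,0]
W=onplane(s,c,.075)[:,:2]
A=np.c_[2*W,np.ones(len(W))];q=np.linalg.lstsq(A,(W**2).sum(1),rcond=None)[0];print("face",q[:2].round(4),"r",np.sqrt(q[2]+q[:2]@q[:2]),"zmed",np.median(X[k,2]),k.sum())
# ellipse fit in pixels->
# bore
g=s["color"].astype(int)
# pipe direction
H,S=hsv[...,0],hsv[...,1]
kc=(H<12)&(S>120); kk=kc[uv[:,1],uv[:,0]]&(X[:,2]>.03)&(X[:,2]<.065)&(np.hypot(X[:,0]-.515,X[:,1]-.11)<.085)
P=X[kk];print("pipe n",len(P),P.min(0).round(3),P.max(0).round(3))
# per-column centre: use pixel mask centre lines ray onto pipe top
pu=uv[kk]; cols=np.unique(pu[:,0]); ctr=np.array([[u,(pu[pu[:,0]==u,1].min()+pu[pu[:,0]==u,1].max())/2] for u in cols if (pu[:,0]==u).sum()>5])
zt=np.median(P[:,2]);print("pipe z",zt)
L=onplane(s,ctr,zt)[:,:2]; v=cv2.fitLine(L.astype(np.float32),cv2.DIST_HUBER,0,1e-4,1e-4).ravel();print("pipe line",v, "ang",np.arctan2(v[1],v[0]))
n=np.array([-v[1],v[0]]);print("face centre off pipe line",(q[:2]-v[2:])@n)
# base plate
# boiler top
k=(X[:,2]>.088)&(np.hypot(X[:,0]-.495,X[:,1]-.246)<.07);print("boiler",(X[k].min(0)+X[k].max(0))/2)
s=pickle.load(open("w_p.pkl","rb")); uv,X=cloud(s)
for lo in(.070,.078,.082):
  k=(np.hypot(X[:,0]-.4345,X[:,1]+.234)<.03)&(X[:,2]>lo)&(X[:,2]<.1)
  M=np.zeros(s["z_map"].shape,np.uint8);M[uv[k,1],uv[k,0]]=1
  c=max(cv2.findContours(M,cv2.RETR_EXTERNAL,cv2.CHAIN_APPROX_NONE)[0],key=cv2.contourArea)[:,0]
  W=onplane(s,c,.086)[:,:2]; print(lo,"zmed",np.median(X[k,2]),"z90",np.percentile(X[k,2],90),cv2.minAreaRect((W*1000).astype(np.float32)),k.sum())
  Q=onplane(s,uv[k],.086)[:,:2]; w,V=np.linalg.eigh(np.cov(Q.T)); print("  c",Q.mean(0).round(4),"ang",np.arctan2(V[1,1],V[0,1]),np.sqrt(w*12).round(4))
E
```

```text
face [0.5132 0.1109] r 0.021339138782258002 zmed 0.07289973525975511 1298
pipe n 1372 [0.491 0.026 0.032] [0.533 0.195 0.065]
pipe z 0.05002712133422875
pipe line [ 0.14512789 -0.9894129   0.51595926  0.09113725] ang -1.4251541
face centre off pipe line 0.00012430146576396253
boiler [0.49352347 0.2454545  0.09513131]
0.07 zmed 0.08385423909661469 z90 0.0848933881462506 ((429.500244140625, -233.67105102539062), (45.496761322021484, 11.781424522399902), 10.969975471496582) 557
  c [ 0.4291 -0.2337] ang -2.963115047481848 [0.0117 0.045 ]
0.078 zmed 0.08395625952805315 z90 0.08492278721394773 ((430.26171875, -233.79954528808594), (44.05243682861328, 11.23868465423584), 10.995360374450684) 513
  c [ 0.43   -0.2339] ang -2.952269748407961 [0.0111 0.0439]
0.082 zmed 0.08404478519629524 z90 0.08493043920293758 ((430.7959899902344, -233.87379455566406), (43.02653503417969, 10.891729354858398), 10.930706024169922) 482
  c [ 0.4304 -0.234 ] ang -2.954283398818796 [0.0107 0.0431]
```

The plate measures 44 x 11 at (0.430, -0.234) and the valve face has r 21.3 at (0.513, 0.111). Both match the sizes given. I'll grasp it now.

```bash
python3 - <<'E'
from cell import *
from h import *
import pickle
R=Rdown(1.76); p=np.array([0.430,-0.234,0])
move_pose(p+[0,0,0.12],R)
f=line_to(p+[0,0,0.0600],max_speed=0.08,guard=6); print("guard",f,current_position(),current_contact_force())
if not f:
    gripper_to(0.0,force=60); print("w",current_grip_width()*88,current_contact_force(),current_position())
    f=line_to(p+[0,0,0.19],max_speed=0.08); dwell(.2)
    print("w",current_grip_width()*88,current_contact_force(),current_position(),current_ft_torque())
s=snapshot("wrist"); pickle.dump(s,open("w_g.pkl","wb")); cv2.imwrite("pics/w_g.png",s["color"])
s=snapshot("scene"); pickle.dump(s,open("s_g.pkl","wb")); cv2.imwrite("pics/s_g.png",s["color"])
print(current_time_s())
E
```

```text
guard False [ 0.43036023 -0.23430148  0.06041532] [ 0.38240943 -0.86198255 -0.70781709]
w 0.5634773298378223 [-0.28598656  0.35351214 -0.88091294] [ 0.43000364 -0.23402093  0.06000548]
w 0.31182257461926993 [-0.36524787  0.14339302 -0.58219267] [ 0.42985641 -0.23389783  0.18972979] [ 0.00049162 -0.04715835  0.00364389]
8.85
```

View pics/w_g.png

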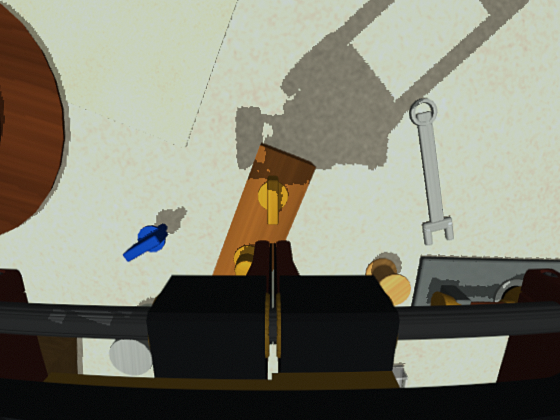

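View pics/s_g.png

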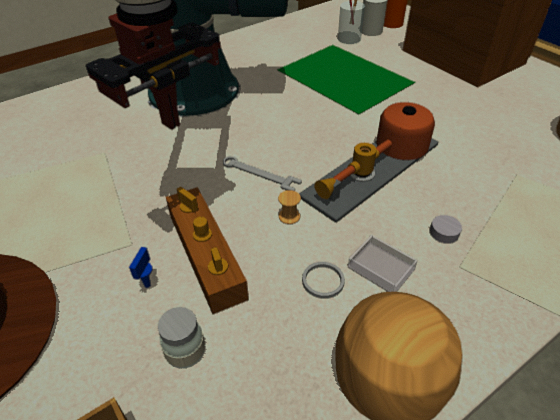

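The grasp missed: the plug is still in the block at about (273,200), and the gripper closed on air. I'll re-measure and find the cause.

```bash
python3 - <<'E'
import pickle,cv2,numpy as np
from h import *
from cell import *
def meas(s,c0,tag):
  uv,X=cloud(s)
  k=(np.hypot(X[:,0]-c0[0],X[:,1]-c0[1])<.035)&(X[:,2]>.078)&(X[:,2]<.1)
  if k.sum()<10: print(tag,"none");return
  Q=onplane(s,uv[k],.086)[:,:2]; w,V=np.linalg.eigh(np.cov(Q.T)); print(tag,k.sum(),"c",Q.mean(0).round(4),"X",X[k].mean(0).round(4),"ang",np.arctan2(V[1,1],V[0,1]),np.sqrt(w*12).round(4))
for n in("w_p","w_g","top0","scene0","s_g"):
  s=pickle.load(open(n+".pkl","rb")); 
  meas(s,(.432,-.234),n); print("   cam",(-s["R"].T@s["t"]).round(3), "TCPpix",proj(s,[[.43,-.234,.19]]))
for n in("scene0","s_g"):
  s=pickle.load(open(n+".pkl","rb")); cv2.imwrite(f"pics/{n}_rk.png",cv2.resize(s["color"][170:240,150:260],None,fx=5,fy=5,interpolation=cv2.INTER_CUBIC))
print(current_position(),current_orientation().round(3))
E
```

```text
w_p 513 c [ 0.43   -0.2339] X [ 0.4306 -0.234   0.0838] ang -2.952269748407961 [0.0111 0.0439]
   cam [ 0.345 -0.218  0.386] TCPpix [[270.97190684 260.83662506]]
w_g 539 c [ 0.4303 -0.2344] X [ 0.4309 -0.2343  0.0838] ang -2.951588318673424 [0.0112 0.0439]
   cam [ 0.359 -0.248  0.385] TCPpix [[273.30200667 239.48093401]]
top0 130 c [ 0.4322 -0.2332] X [ 0.4322 -0.2332  0.0862] ang -2.9534488901780427 [0.0121 0.0442]
   cam [ 0.391 -0.106  0.968] TCPpix [[359.36822445 263.00033334]]
scene0 148 c [ 0.4379 -0.2361] X [ 0.4356 -0.2353  0.0839] ang -2.9791247392523976 [0.0138 0.0475]
   cam [ 1.02  -0.447  0.636] TCPpix [[175.12676288 143.17184085]]
s_g 151 c [ 0.4383 -0.2361] X [ 0.4362 -0.2353  0.084 ] ang -2.9886226338451376 [0.0138 0.0478]
   cam [ 1.02  -0.447  0.636] TCPpix [[175.12676288 143.17184085]]
[ 0.429947   -0.23395039  0.18984412] [[-0.188  0.982 -0.   ]
 [ 0.982  0.188  0.   ]
 [ 0.    -0.    -1.   ]]
```

View pics/s_g_rk.png

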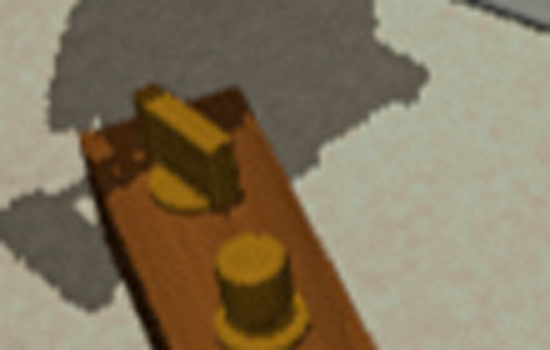

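```bash
python3 - <<'E'
import pickle,cv2,numpy as np
from h import *
s=pickle.load(open("s_g.pkl","rb")); cv2.imwrite("pics/s_g_f.png",cv2.resize(s["color"][0:200,70:250],None,fx=3,fy=3))
uv,X=cloud(s); k=(np.hypot(X[:,0]-.43,X[:,1]+.234)<.05)&(X[:,2]>.12)
P=X[k]; o=np.argsort(P[:,2])[:10]; print(P[o].round(3),uv[k][o])
s=pickle.load(open("w_g.pkl","rb")); uv,X=cloud(s); k=(np.hypot(X[:,0]-.43,X[:,1]+.234)<.05)&(X[:,2]>.12)
P=X[k]; o=np.argsort(P[:,2])[:10]; print(P[o].round(3),uv[k][o])
s=pickle.load(open("w_p.pkl","rb")); uv,X=cloud(s)
k=(np.hypot(X[:,0]-.415,X[:,1]+.23)<.08)&(X[:,2]>.12)
P=X[k]; o=np.argsort(P[:,2])[:10]; print(P[o].round(3),uv[k][o])
E
```

```text
[[ 0.442 -0.239  0.224]
 [ 0.439 -0.226  0.224]
 [ 0.439 -0.232  0.225]
 [ 0.439 -0.225  0.226]
 [ 0.442 -0.239  0.226]
 [ 0.443 -0.238  0.226]
 [ 0.433 -0.243  0.226]
 [ 0.429 -0.244  0.226]
 [ 0.419 -0.244  0.226]
 [ 0.441 -0.241  0.226]] [[172 130]
 [179 126]
 [175 127]
 [179 125]
 [172 129]
 [173 129]
 [167 127]
 [165 126]
 [162 123]
 [170 129]]
[[ 0.419 -0.241  0.223]
 [ 0.42  -0.242  0.223]
 [ 0.417 -0.23   0.223]
 [ 0.42  -0.237  0.223]
 [ 0.418 -0.232  0.223]
 [ 0.42  -0.237  0.223]
 [ 0.417 -0.232  0.223]
 [ 0.417 -0.229  0.223]
 [ 0.419 -0.242  0.224]
 [ 0.419 -0.243  0.224]] [[265 240]
 [262 240]
 [285 240]
 [271 243]
 [281 240]
 [272 243]
 [282 240]
 [288 241]
 [263 240]
 [261 240]]
[[ 0.395 -0.278  0.223]
 [ 0.395 -0.277  0.223]
 [ 0.395 -0.279  0.223]
 [ 0.419 -0.186  0.223]
 [ 0.418 -0.186  0.223]
 [ 0.395 -0.276  0.223]
 [ 0.427 -0.188  0.223]
 [ 0.403 -0.273  0.223]
 [ 0.42  -0.187  0.223]
 [ 0.405 -0.274  0.223]] [[178 240]
 [180 240]
 [177 240]
 [354 253]
 [354 251]
 [181 240]
 [353 266]
 [190 253]
 [354 254]
 [190 256]]
```

View pics/s_g_f.png

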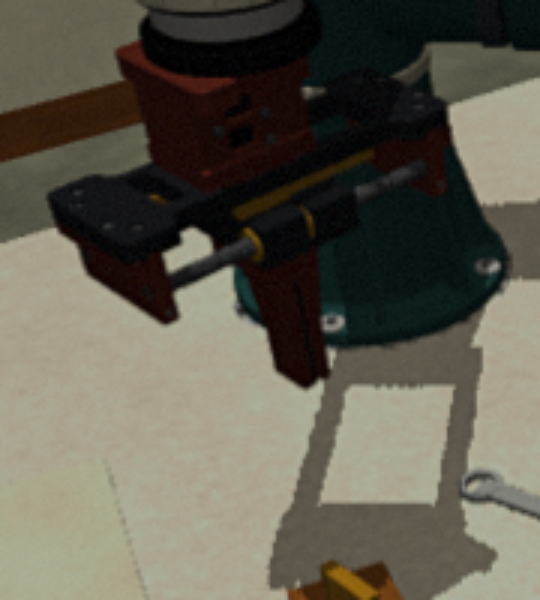

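The fingertips show at z of about 0.224 in both the scene and wrist depth while the TCP reads 0.190. The true finger ends are therefore about 34 mm above the reported TCP, so I was gripping above the plate. I'll correct for that and descend again with a guard.

```bash
echo "TIP=0.034" >> h.py; python3 - <<'E'
from cell import *
from h import *
import pickle
R=Rdown(1.76); p=np.array([0.430,-0.234,0])
gripper_to(0.6)
line_to(p+[0,0,0.07],max_speed=0.15)
f=line_to(p+[0,0,0.027],max_speed=0.05,guard=5); print("guard",f,current_position(),current_contact_force())
if not f:
    gripper_to(0.0,force=60); print("w",current_grip_width()*88,current_contact_force(),current_position())
    if current_grip_width()*88>8:
        line_to(p+[0,0,0.15],max_speed=0.1); dwell(.2)
    print("w",current_grip_width()*88,current_contact_force(),current_position(),current_ft_torque())
s=snapshot("wrist"); pickle.dump(s,open("w_g2.pkl","wb")); cv2.imwrite("pics/w_g2.png",s["color"])
s=snapshot("scene"); pickle.dump(s,open("s_g2.pkl","wb")); cv2.imwrite("pics/s_g2.png",cv2.resize(s["color"][60:280,90:290],None,fx=2.7,fy=2.7))
print(current_time_s())
E
```

```text
guard False [ 0.43019078 -0.23414563  0.02714886] [0.26990398 0.46133409 0.40507721]
w 10.588627385275675 [0.13117622 0.42178892 1.6735657 ] [ 0.43002572 -0.23396264  0.02704677]
w 10.768165252846394 [ 0.59238597 -0.06413214 -2.33659739] [ 0.42971461 -0.23378934  0.14950868] [ 0.00019174  0.00997901 -0.01145354]
14.15
```

View pics/w_g2.png

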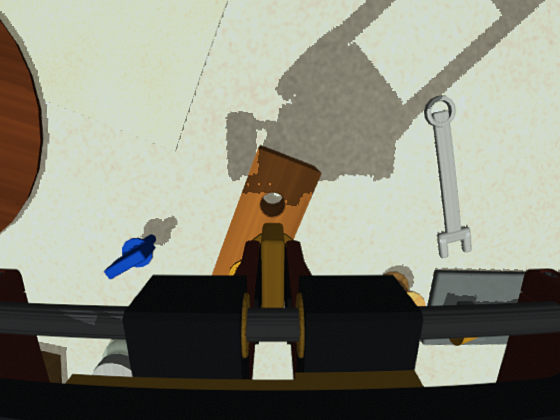

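View pics/s_g2.png

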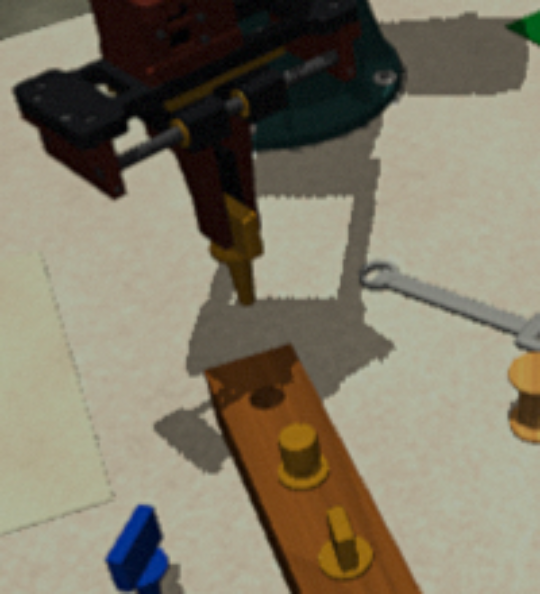

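The plug is held: the width reads 10.8 mm, the weight is about 2.4 N and the hole is empty. Next I'll go above the valve, check the position, then enter with a guard.

```bash
python3 - <<'E'
from cell import *
from h import *
import pickle
s=pickle.load(open("w_g2.pkl","rb"))
A=1.7165; R=Rdown(A); c=np.array([0.5128,0.1107,0])
move_pose(c+[0,0,0.115],R); dwell(.3)
F0=current_contact_force(); T0=current_ft_torque(); print("air",F0,T0,current_position(),current_grip_width()*88)
np.save("F0.npy",np.r_[F0,T0])
for n in("wrist","scene","top"):
    s=snapshot(n); pickle.dump(s,open(f"{n}_a.pkl","wb"));
    if n=="wrist": cv2.imwrite("pics/wrist_a.png",s["color"])
    if n=="scene": cv2.imwrite("pics/scene_a.png",cv2.resize(s["color"][60:220,290:450],None,fx=3.7,fy=3.7))
    if n=="top": cv2.imwrite("pics/top_a.png",cv2.resize(s["color"][170:290,90:260],None,fx=4,fy=4))
print(current_time_s())
E
```

```text
air [-0.49494803  0.24786465 -3.66741434] [ 0.0125654   0.02987142 -0.00953812] [0.51298934 0.10991184 0.11510113] 10.657122052192655
15.9333
```

View pics/scene_a.png

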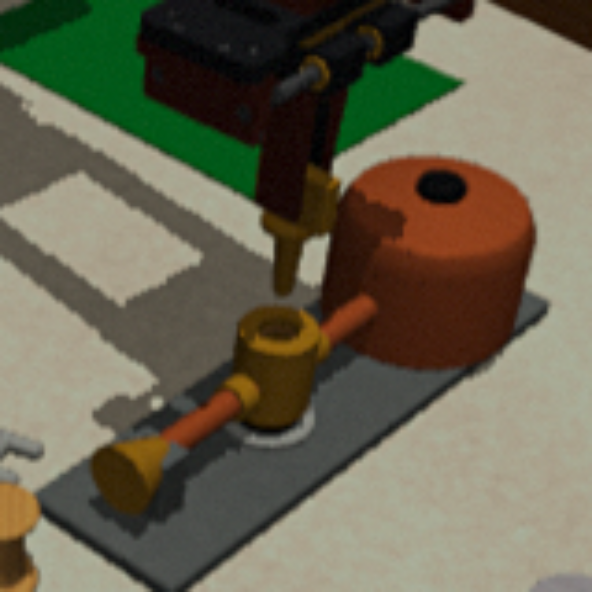

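View pics/wrist_a.png

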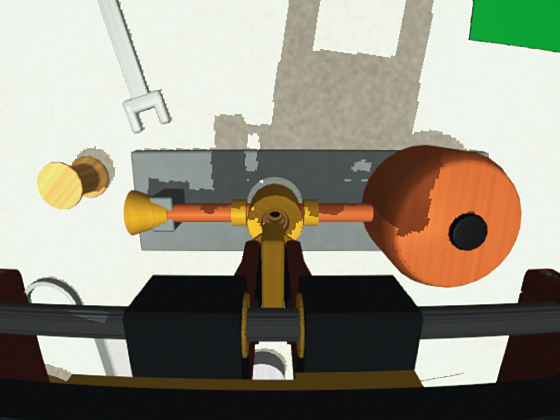

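The foot of the taper hangs just above the bore in the scene view. I'll check the alignment by projection.

```bash
python3 - <<'E'
from h import *
import pickle
s=pickle.load(open("scene_a.pkl","rb"))
f=[290+285/3.7-.5,60+291/3.7-.5]; b=[290+281/3.7-.5,60+326/3.7-.5]
foot=proj(s,[[.5130,.1104,.098]])[0]; face=proj(s,[[.5130,.1107,.075]])[0]
print("foot seen",f,"exp",foot.round(1)," bore seen",b,"exp",face.round(1))
cv2.imwrite("pics/sa2.png",cv2.resize(s["color"][105:185,330:410],None,fx=7.4,fy=7.4,interpolation=cv2.INTER_CUBIC))
E
```

```text
foot seen [366.52702702702703, 138.14864864864865] exp [365.3 138.1]  bore seen [365.44594594594594, 147.6081081081081] exp [364.1 147.8]
```

View pics/sa2.png

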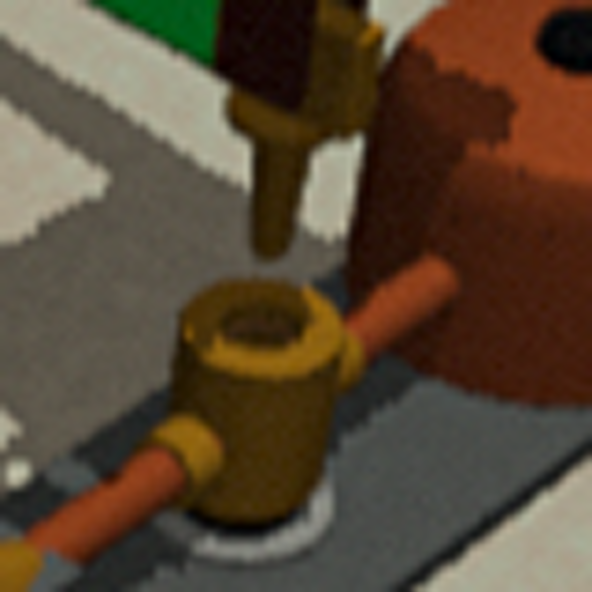

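Seen and expected positions differ by the same (1.2, 0) px for the foot and the bore, so they are aligned to under 1 mm. Now I'll enter.

```bash
python3 - <<'E'
from cell import *
from h import *
import pickle
R=Rdown(1.7165); c=np.array([0.5130,0.1107,0])
def avg(n=8):
    a=[]
    for _ in range(n): a.append(np.r_[current_contact_force(),current_ft_torque()]); dwell(0.02)
    return np.mean(a,0),np.std(a,0)
line_to(c+[0,0,0.105],max_speed=.1); F0,sd=avg(); np.save("F0.npy",F0); print("air",F0.round(2),sd.round(2))
f=line_to(c+[0,0,0.066],max_speed=.05,guard=5); print("entered",f,current_position())
if not f:
    f=line_to(c+[0,0,0.057],max_speed=.02,guard=6); print("touch",f,current_position(),(avg()[0]-F0).round(2))
print(current_time_s(),current_grip_width()*88)
E
```

```text
air [ 0.19  0.3  -2.72  0.02 -0.01 -0.01] [0.43 0.27 0.52 0.02 0.02 0.02]
entered False [0.51290575 0.11083504 0.0659901 ]
touch True [0.51279983 0.11145122 0.05808692] [ 1.23  0.88  2.62  0.27 -0.29  0.02]
17.8 10.627512907305803
```

```bash
cat > work.py <<'E'
from cell import *
from h import *
import sys
c=np.array([0.5130,0.1107,0]); A=1.7165
F0=np.load("F0.npy")
def rd(n=4):
    a=[]
    for _ in range(n): a.append(np.r_[current_contact_force(),current_ft_torque()]); dwell(0.015)
    return np.mean(a,0)-F0
def work(z,n,target=12.5,amp=0.4,sgn=1):
    for i in range(n):
        f=rd()
        dz=np.clip((target-f[2])/2500*0.8,-0.0015,0.0025); z-=dz
        sgn=-sgn
        t=current_time_s()
        line_to([c[0],c[1],z],Rdown(A+sgn*amp),max_speed=0.15)
        g=rd(3)
        print(i,"t%.2f dt%.2f"%(current_time_s(),current_time_s()-t),"cmd z%.4f"%z,"pos",current_position().round(4),"before",f[:3].round(1),"after",g.round(2))
        if g[2]>19: print("HIGH");break
    return z
E
python3 - <<'E'
from work import *
z=0.0572
z=work(z,4)
np.save("z.npy",z)
E
```

```text
0 t18.47 dt0.60 cmd z0.0547 pos [0.513  0.1121 0.055 ] before [1.5 0.7 2.1] after [-0.17  6.16  6.05  1.29 -0.    0.02]
1 t19.53 dt1.00 cmd z0.0525 pos [0.5132 0.1107 0.0527] before [-0.   6.5  5.5] after [ 0.22 -0.29  6.75  0.18 -0.01 -0.02]
2 t20.60 dt1.00 cmd z0.0507 pos [0.513  0.1122 0.0509] before [0.3 0.1 7.1] after [-0.43  6.67  8.47  1.29  0.06  0.06]
3 t21.67 dt1.00 cmd z0.0494 pos [0.5132 0.1106 0.0497] before [-0.6  6.5  8.4] after [-0.2  -0.12  9.23  0.14  0.07 -0.03]
```

The sideways load alternates with the turn. That fits the plug axis sitting about 2 mm off the TCP along the plate, so I'll turn about the plug's own axis instead.

```bash
cat >> work.py <<'E'
b=np.array([.5148,.1117]); d=0.002
def tcp(th,z): return np.array([*(b-d*np.array([np.cos(th-np.pi/2),np.sin(th-np.pi/2)])),z])
def work(z,n,target=12.5,amp=0.4,sgn=1):
    zs=[]
    for i in range(n):
        f=rd()
        dz=np.clip((target-f[2])/2500*0.8,-0.0015,0.0025); z-=dz
        sgn=-sgn
        line_to(tcp(A+sgn*amp,z),Rdown(A+sgn*amp),max_speed=0.15)
        g=rd(3); v=z+max(g[2],0)/2500
        print(i,"t%.2f"%current_time_s(),"cmd z%.4f"%z,"undeflected %.4f"%v,"pos",current_position().round(4),"before",f[:3].round(1),"after",g.round(2))
        if g[2]>18: print("HIGH");break
    return z
E
python3 - <<'E'
from work import *
z=work(float(np.load("z.npy")),6)
np.save("z.npy",z)
E
```

```text
0 t22.73 cmd z0.0482 undeflected 0.0520 pos [0.5129 0.1125 0.0485] before [-0.2 -0.4  8.7] after [-0.85  1.22  9.58  0.34  0.13  0.05]
1 t23.80 cmd z0.0474 undeflected 0.0514 pos [0.5133 0.1106 0.0477] before [-0.8  1.2  9.8] after [-0.57 -0.26  9.97  0.17  0.17 -0.05]
2 t24.87 cmd z0.0466 undeflected 0.0508 pos [0.513  0.1125 0.0469] before [-0.6  0.1 10.1] after [-0.84  1.78 10.56  0.32  0.13  0.05]
3 t25.93 cmd z0.0459 undeflected 0.0501 pos [0.5133 0.1106 0.0463] before [-0.7  1.7 10.2] after [-0.31  0.06 10.68  0.15  0.19 -0.03]
4 t27.00 cmd z0.0452 undeflected 0.0497 pos [0.5129 0.1125 0.0457] before [-0.5 -0.3 10.4] after [-0.85  1.56 11.21  0.28  0.21  0.03]
5 t28.07 cmd z0.0449 undeflected 0.0497 pos [0.5134 0.1106 0.0454] before [-0.9  1.3 11.5] after [-0.41 -0.33 12.1   0.13  0.29 -0.05]
```

```bash
python3 - <<'E'
from work import *
z=work(float(np.load("z.npy")),5,target=13)
np.save("z.npy",z)
s=snapshot("scene");cv2.imwrite("pics/sw.png",cv2.resize(s["color"][90:190,320:420],None,fx=6,fy=6,interpolation=cv2.INTER_CUBIC))
s=snapshot("wrist");cv2.imwrite("pics/ww.png",s["color"])
print(current_grip_width()*88)
E
```

```text
0 t29.13 cmd z0.0445 undeflected 0.0495 pos [0.513  0.1125 0.0451] before [-0.8 -0.5 11.9] after [-1.12  1.31 12.37  0.29  0.25  0.06]
1 t30.20 cmd z0.0444 undeflected 0.0495 pos [0.5134 0.1106 0.045 ] before [-1.2  1.8 12.6] after [-0.96  0.05 12.75  0.11  0.32 -0.  ]
2 t31.27 cmd z0.0444 undeflected 0.0493 pos [0.513  0.1125 0.045 ] before [-0.8 -0.3 13.1] after [-1.29  2.03 12.24  0.26  0.28  0.06]
3 t32.33 cmd z0.0443 undeflected 0.0496 pos [0.5133 0.1106 0.045 ] before [-1.3  1.3 12.8] after [-1.35 -0.28 13.06  0.15  0.28 -0.02]
4 t33.40 cmd z0.0444 undeflected 0.0496 pos [0.513  0.1125 0.0451] before [-1.2 -0.1 13.2] after [-1.4   1.26 12.98  0.3   0.27  0.06]
10.669962744912437
```

View pics/sw.png

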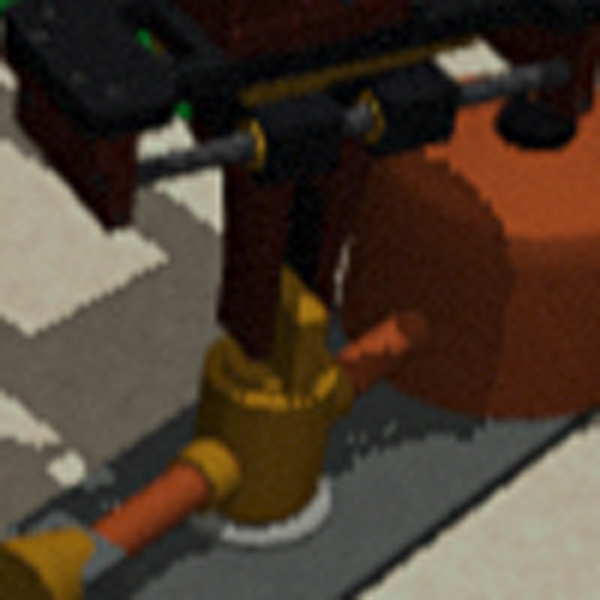

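View pics/ww.png

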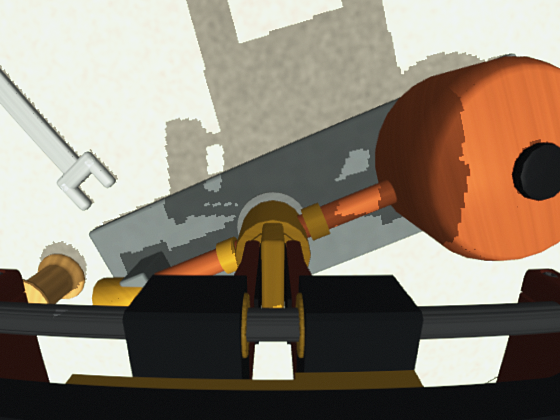

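The height has stopped changing at 0.0496, against about 0.050 predicted for home, and the shoulder looks down on the face. I'll do two confirming strokes a little firmer, square it, unload, release and look.

```bash
python3 - <<'E'
from work import *
import pickle
z=work(float(np.load("z.npy")),3,target=14.5,sgn=-1)
line_to(tcp(A,z),Rdown(A)); print("square",rd(4).round(2))
zz=z
for i in range(4):
    f=rd(5); 
    if f[2]<1.5: break
    zz+=f[2]/2500; line_to(tcp(A,zz),Rdown(A),max_speed=.03)
print("unloaded z",zz,rd(5).round(2),current_position())
gripper_to(0.5); print("w",current_grip_width())
p=current_position(); line_to(p+[0,0,0.09],max_speed=.12)
P=p+[0,0,.12]; P[:2]-=0.02*Rdown(A)[:2,1]
line_to(P); dwell(.3)
for n in("wrist","scene","top"):
    s=snapshot(n); pickle.dump(s,open(f"{n}_r.pkl","wb"))
    if n=="wrist": cv2.imwrite("pics/wrist_r.png",s["color"])
    if n=="scene": cv2.imwrite("pics/scene_r.png",cv2.resize(s["color"][90:190,320:420],None,fx=6,fy=6,interpolation=cv2.INTER_CUBIC))
print(current_time_s())
E
```

```text
0 t34.57 cmd z0.0440 undeflected 0.0494 pos [0.5134 0.1106 0.0447] before [-1.2  1.4 13.1] after [-1.23 -0.21 13.63  0.09  0.34 -0.04]
1 t35.63 cmd z0.0437 undeflected 0.0494 pos [0.513  0.1126 0.0445] before [-0.7 -0.3 13.7] after [-1.72  1.49 14.32  0.29  0.35  0.07]
2 t36.70 cmd z0.0437 undeflected 0.0495 pos [0.5134 0.1106 0.0445] before [-1.5  1.5 14.5] after [-1.280e+00 -1.000e-02  1.458e+01  1.100e-01  3.500e-01 -5.000e-02]
square [-1.92  0.92 14.09  0.14  0.33 -0.08]
unloaded z 0.05058675663012704 [ 2.66  2.15 -4.82  0.48 -0.67  0.01] [0.51278181 0.11149611 0.05018441]
w 0.5027088011145652
40.675
```

View pics/scene_r.png

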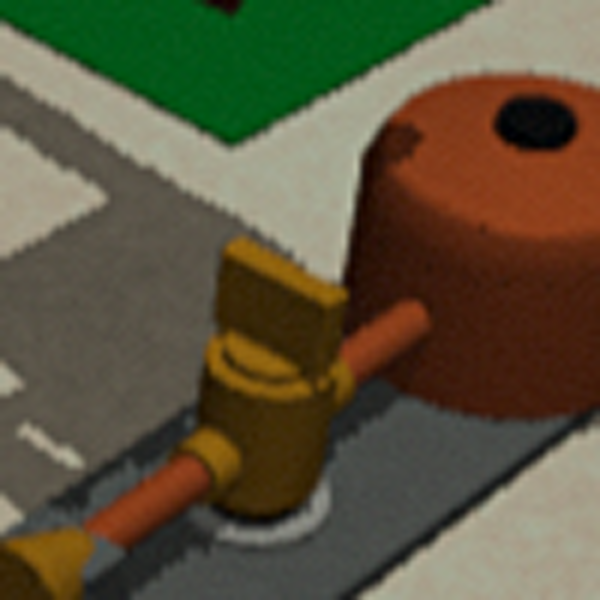

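View pics/wrist_r.png

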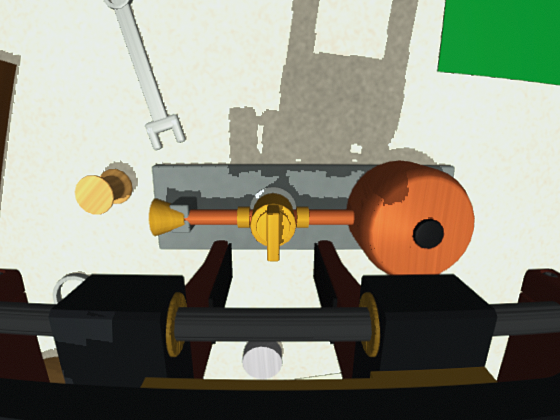

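```bash
python3 - <<'E'
import pickle
from h import *
for n in("wrist_r","top_r","scene_r"):
  s=pickle.load(open(n+".pkl","rb")); uv,X=cloud(s)
  r=np.hypot(X[:,0]-.5145,X[:,1]-.111)
  for lo,hi in((.095,.125),):
    k=(r<.03)&(X[:,2]>lo)&(X[:,2]<hi)
    Q=onplane(s,uv[k],.109)[:,:2]; w,V=np.linalg.eigh(np.cov(Q.T)); a=np.arctan2(V[1,1],V[0,1])
    print(n,k.sum(),"c",Q.mean(0).round(4),"ztop med",np.median(X[k,2]).round(4),"p90",np.percentile(X[k,2],90).round(4),"plate ang",a%np.pi,"want",.1457,np.sqrt(12*w).round(4))
  k=(r<.022)&(X[:,2]>.06)&(X[:,2]<.088); print("   lower surface z hist",np.histogram(X[k,2],bins=np.arange(.06,.09,.002)))
E
```

```text
wrist_r 659 c [0.5114 0.1109] ztop med 0.1061 p90 0.1071 plate ang 0.145796219042313 want 0.1457 [0.0107 0.045 ]
   lower surface z hist (array([ 17,  17,  25,  15,  26, 226, 352, 161, 288,   7,   9,   5,   4,
         5]), array([0.06 , 0.062, 0.064, 0.066, 0.068, 0.07 , 0.072, 0.074, 0.076,
       0.078, 0.08 , 0.082, 0.084, 0.086, 0.088]))
  avg = a.mean(axis, **keepdims_kw)
  ret = um.true_divide(
<stdin>:8: RuntimeWarning: Degrees of freedom <= 0 for slice
  c *= np.true_divide(1, fact)
  c *= np.true_divide(1, fact)
<stdin>:9: RuntimeWarning: Mean of empty slice.
  return _methods._mean(a, axis=axis, dtype=dtype,
  ret = ret.dtype.type(ret / rcount)
Traceback (most recent call last):
IndexError: index -1 is out of bounds for axis 0 with size 0
```

```bash
python3 - <<'E' 2>/dev/null
import pickle
from h import *
s=pickle.load(open("wrist_r.pkl","rb")); uv,X=cloud(s)
cx,cy=.5132,.1109
r=np.hypot(X[:,0]-cx,X[:,1]-cy); th=np.degrees(np.arctan2(X[:,1]-cy,X[:,0]-cx))
for a in range(-180,180,45):
  q=(th>=a)&(th<a+45)
  sh=q&(r>8)&(r<14.5e-3+0)&(X[:,2]>.066)&(X[:,2]<.09) if 0 else q&(r>.008)&(r<.0145)&(X[:,2]>.066)&(X[:,2]<.09)
  fa=q&(r>.0175)&(r<.021)&(X[:,2]>.066)&(X[:,2]<.09)
  print(a,"shoulder",sh.sum(),np.median(X[sh,2]).round(4) if sh.sum() else None,"face",fa.sum(),np.median(X[fa,2]).round(4) if fa.sum() else None)
sv=pickle.load(open("w_v.pkl","rb"));u2,X2=cloud(sv);r2=np.hypot(X2[:,0]-cx,X2[:,1]-cy);k=(r2>.013)&(r2<.02)&(X2[:,2]>.066);print("face before",np.median(X2[k,2]))
s=pickle.load(open("top_r.pkl","rb")); cv2.imwrite("pics/top_r.png",s["color"])
s=pickle.load(open("scene_r.pkl","rb")); uv,X=cloud(s); k=(np.hypot(X[:,0]-.515,X[:,1]-.111)<.035)&(X[:,2]>.095)&(X[:,2]<.125)
print("scene",k.sum(),X[k].mean(0),np.percentile(X[k,2],[50,90,97]))
E
```

```text
-180 shoulder 12 0.0764 face 83 0.0726
-135 shoulder 67 0.0761 face 62 0.072
-90 shoulder 61 0.0764 face 57 0.0724
-45 shoulder 31 0.0763 face 37 0.0724
0 shoulder 5 0.0763 face 18 0.0725
45 shoulder 58 0.076 face 57 0.0722
90 shoulder 63 0.0763 face 51 0.072
135 shoulder 32 0.0762 face 74 0.0719
face before 0.07315309544329655
scene 184 [0.51813082 0.10799327 0.10332957] [0.1047436  0.10770067 0.10821249]
```

View pics/top_r.png

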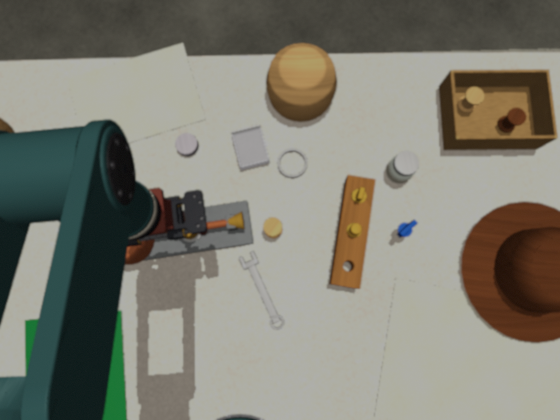

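The shoulder top stands 3.8–4.2 mm above the face in all eight sectors, and the shoulder is 4 mm thick, so it's home and level. The plate angle is 0.1458 rad against 0.1457 wanted. In the top view the other items are in place and the gripper is clear, so I'll hand in.

```bash
python3 - <<'E'
from cell import *
job_done(); print(current_time_s())
E
```

```text
the job is handed in; nothing more can be done
the job is handed in; nothing more can be done
```

The wide-handled brass plug is out of the block and fitted in the stopcock. It is seated, shut and holding by itself, and I handed the job in at about 41 s of the 72 s.

**What I did:** I set the plug in the seat and worked it down with turns of ±0.4 rad, at up to 14.6 N of push. That is about 17 N with the plug's weight, under the 22 N limit. The height stopped changing over the last eight strokes. Then I turned the handle square, eased off the push, let go and backed away.

**Last checks, from pictures after letting go:**
- **Seating:** the shoulder's top is 3.8–4.2 mm above the valve face all round. The shoulder is 4 mm thick, so it is home and level.
- **Handle:** the plate lies at 0.1458 rad, against 0.1457 for square across the measured pipe line.
- **Other items:** by eye, the spare plugs and everything else are where they were.

**What went wrong or disagreed:**
- **First grasp:** it closed on air. The cameras put the finger ends about 34 mm above the reported TCP, and allowing for that the second grasp held. Nothing was moved by the miss.
- **First four strokes:** the plug's axis sat about 2 mm off the TCP, giving up to 6.7 N of side load. I then turned about the plug's own axis and this fell to 2 N or less.
- **Easing off:** I overshot and pulled up by about 5 N for a moment. The later pictures show the plug had not lifted.
- **Plate centre:** the wrist camera shows it about 2 mm off the valve's centre along x. I put this down to calibration, since the shoulder lies level.

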